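# Show the moon-ball dish to the customer

## Task

A customer across the table wants to see the brass dish with the loose moon ball: lift the dish up at least 5 cm clear of its green box, and only then turn it a quarter turn and bring it over the blue showing mat. The dish stays level and the ball stays resting in its middle all the way; do not touch the ball, and leave the rest of the stock standing where it is. Finish while still holding the dish, level and still, over the middle of the mat with its foot about 15 cm above the table and its blue crescent medallion facing squarely out over the mat's far edge, the customer's side.

Things in the scene. Friction and masses are not known exactly. Their poses are not given: they have to be found in the camera images.
- dish: Round brass dish, 0.45 kg, 190 mm across, rim 35 mm high, foot 90 mm across. A fixed arched handle (8 mm rod, 185 mm wide) spans it along its y axis, a wooden grip at its top. A blue crescent medallion stands out from the rim on its +x side, its front. Origin: centre of the foot's underside, 50 mm above the table at first; z up. The medallion starts facing world +y within 15 degrees.
- dish_grip (a point): Centre of the dish's wooden grip, 165 mm above the underside of the foot, on the dish's axis. The grip is a straight bar along the dish's y axis, 76 mm long, 16 mm wide (along the dish's x), 18 mm high; below it there is 95 mm of free height down to the ball's top. The dish hangs balanced from this point.
- dish_medallion (a point): Centre of the blue crescent medallion (44 mm disc, leaning back 45 degrees, its outer tip 120 mm from the axis), on the dish's +x side, 103 mm from its axis and 46 mm above the underside of its foot.
- dish_seat (a point): Point on the dish's axis, 37 mm above the underside of its foot: where the ball's centre is while it rests in the middle. The dish's inside falls to the middle at 5 degrees (28 near the rim): the ball settles there by itself and rolls out if the dish is tipped or jerked beyond that.
- ball_center (a point): Centre of the moon ball: a loose ivory lamp ball with grey craters, 50 mm in diameter, 60 g, lying free in the middle of the dish.
- plinth: Low dark green gift box with a gold band, 144 x 144 x 50 mm, fixed; the dish stands on its top. Origin: centre of its underside.
- showing_mat: Flat square showing mat, dark blue felt with a gold edge, 200 x 200 x 3 mm, fixed on the table. Origin: centre of its underside; its x axis points out over its far edge to the customer's side (roughly world +x, within 10 degrees), z up.
- lantern_white: White square candle lantern, 105 x 105 x 250 mm, loose, bystander. Origin: centre of its underside.
- lantern_black: Black square candle lantern, 100 x 100 x 235 mm, loose, bystander. Origin: centre of its underside.
- fanous_green: Small green six-sided lantern, 56 mm across, 107 mm high, loose, on the customer's side of the green box; bystander. Origin: centre of its underside.
- fanous_orange: Small orange six-sided lantern, 56 mm across, 107 mm high, loose, on the robot's side of the green box; bystander. Origin: centre of its underside.
- fanous_pink: Small pink six-sided lantern, 60 mm across, 117 mm high, loose, beyond the mat's far edge; bystander. Origin: centre of its underside.
- fanous_gold: Tall gold six-sided lantern, 84 mm across, 192 mm high, loose, near the far edge of the table; bystander. Origin: centre of its underside.
- carton_red: Red printed carton, 80 x 110 x 100 mm, loose, near the far edge of the table; bystander. Origin: centre of its underside.
- moon_ball: The moon ball as a body (see ball_center; its origin is the same point, its axes turn as it rolls).
Not all that is in view belongs to the job. There is more than one size of the dish; the one meant has the size given above.

How it is judged:
On the way:
1. the dish is lifted clear of its box (foot at least 4 cm above the box's top), level and with the ball in its middle, before it is turned (height (world z) of dish above 0.09 m and contact force between dish and plinth below 0.05 N and angle between the x axis of dish and the x axis of showing_mat, either way round above 0.95 rad and distance between ball_center and dish_seat below 0.025 m and angle between dish's own z axis and vertical below 0.12 rad and contact force between the fingers and dish above 1 N), for 0.1 s.
At the end, for the whole second after the job is handed in: Still held by the fingers, free of all else and at rest: foot 12 to 19 cm above the table, dish axis within 40 mm of the mat's centre, level within 4 degrees, medallion facing the mat's far side within 8.5 degrees, ball within 12 mm of the dish's middle (distance between ball_center and dish_seat below 0.012 m and angle between dish's own z axis and vertical below 0.07 rad and height (world z) of dish between 0.12 and 0.19 m and horizontal distance between dish and showing_mat below 0.04 m and angle between the x axis of dish and the x axis of showing_mat, either way round below 0.15 rad and x of dish_medallion in the frame of showing_mat above 0.04 m and contact force between the fingers and dish above 1 N and linear speed of dish below 0.03 m/s and angular speed of dish below 0.2 rad/s and linear speed of moon_ball below 0.04 m/s and contact force between dish and plinth below 0.05 N and contact force between dish and showing_mat below 0.05 N and contact force between dish and lantern_white below 0.05 N and contact force between dish and lantern_black below 0.05 N and contact force between dish and fanous_green below 0.05 N and contact force between dish and fanous_orange below 0.05 N and contact force between dish and fanous_pink below 0.05 N and contact force between dish and fanous_gold below 0.05 N and contact force between dish and carton_red below 0.05 N); the arm keeps its last pose, push and grip.
It fails at once if the ball strays more than 30 mm from the middle of the dish (distance between ball_center and dish_seat above 0.03 m).
It fails at once if the dish is tilted more than 8 degrees (angle between dish's own z axis and vertical above 0.14 rad).
It fails at once if the robot touches the ball (contact force between any of the fingers, the arm and moon_ball above 0.3 N).
It fails at once if another piece of stock is pushed more than 15 mm or tipped (distance of any of lantern_white, lantern_black, fanous_green, fanous_orange, fanous_pink, fanous_gold, carton_red from where it was at the start of the episode above 0.015 m or angle between any of lantern_white, lantern_black, fanous_green, fanous_orange, fanous_pink, fanous_gold, carton_red's own z axis and vertical above 0.2 rad).
It also fails if it takes over 51 s, if anything falls off the work surface, if the arm or the gripper's body presses on something with over 40 N, if the wrist force passes 120 N, or if a joint passes its speed limit or range.

## Robot

A 6-joint arm with a two-finger parallel gripper is mounted at the origin on the work surface. World frame = base frame: x ahead of the robot, y to its left, z up, the work surface at z = 0. Lengths are in m, angles in rad, forces in N, time in s.
With the tool pointing down it reaches from about 0.225 to 0.875 m from the base axis. Payload 3.4 kg.
Tool frame: the origin (TCP) lies at the very end of the fingers, on their centre line; the grasp point (between the pads) lies behind it (manip.grasp_offset is the z of the grasp point in the tool frame, in m); z points along the fingers, y is the line along which they close (so a half turn about z gives the same grasp; the last joint's range is limited). The gripper opens to 85 mm and grips with 20 to 120 N. Pads are 22 mm wide; open, the fingers measure 114 mm over their backs; the gripper's body (76 mm by 85 mm) begins 54 mm behind the grasp point. The pads swing forward as they close: fully open they stand 13 mm farther back than shut.
Start: joints at [-1.353, 0.276, 1.505, -0, 1.361, -0.121], TCP at [0.191, -0.542, 0.231] pointing down, gripper open.
Joint ranges: [-2.89, 2.89], [-0.75, 2.08], [0.22, 2.7], [-1.18, 4.32], [0.11, 2.71], [-2.7, 2.7]. Speed limits (rad/s): [2.57, 2.57, 3.14, 3.14, 3.14, 3.14].

## Interface

Orientations are given as a unit quaternion [w, x, y, z].
In Python, from rig import manip gives the robot as it stands.
- The arm moves only by the shell command python3 -m pendant 'ROWS' [FORCE]. ROWS is JSON, a list of rows, each an object of numbers: "dx", "dy", "dz": the shift along the tool's x, y, z in m; "rx", "ry", "rz": the turn, a rotation vector about the tool's x, y, z in degrees; "hand": the finger opening in m, from 0 to 0.0854. In form: [{"dx": .., "dy": .., "dz": .., "rx": .., "ry": .., "rz": .., "hand": ..}, ...]. A call has 1 to 12 rows; each row shifts and turns the commanded pose from where the row before left it, along the tool's axes as they then stand; what a row does not reach is not made up. A row lasts 1/12 s, in which the tool goes at most 41.7 mm and 7.16 degrees, less where a joint would pass 70% of its speed; a pose out of reach is approached as far as the arm can. A call is refused whole if a number of a shift passes 0.0417 or a number of a turn 7.16, either way. A call with a gripper value outside its range is refused whole. The fingers move at their own pace and stop on an object; FORCE is the grip in N (left out, the last holds). Time passes only in rows, so rows that do not move let the fingers close. It gives the time, the measured TCP pose, the force, the opening and the grip force at its end, in the units of the state.
- manip.get_state(): the state, without advancing time (a new reading comes with each control period).
- manip.get_image(name): name is "scene" or "top" or "wrist"; returns a dict with "frame" (384x512x3 uint8, red, green, blue), "fx", "fy", "cx", "cy" (pixels), "position" and "attitude" of the camera in the world; the wrist camera has in their place "mount" (4x4, takes a point from camera to tool coordinates, whose origin is the TCP and whose axes are the flange's). Camera axes: x right, y up, looking along -z (the intrinsics and any distortion apply to the point x, -y, -z); pixel columns grow to the right and rows downward; lengths in m; the calibration is good to about 2 mm. A picture is of the moment at which its call begins: read the wrist's pose just before it. There is no depth.
- manip.sign_off(): hands the job in; it is judged then, once.
The state is a dict: "clock": time; "qpos": joint angles; "qd": joint speeds; "effort": joint torques, N m; "position": TCP position; "ee_rot": TCP orientation; "contact_force": force on the tool from outside, world axes, zero at the start; "moment": the same for the moment, N m; "width": finger opening in m; "gripper_force": force on a finger pad.
Only numpy, scipy, OpenCV 4.12 (cv2) and the standard library are available. Lean on these libraries where they do the work, as an engineer would, in place of code of your own. Each camera call takes 0.05 s, during which the arm holds its last target. There are 200 camera calls.

## Working session

There is one attempt and no reset: what is moved stays moved. The work goes in short steps, Python scripts to look and compute and a shell command to move; the robot and the scene stay as the last step left them, time stands still between calls to the robot, and variables do not carry over. Pictures are saved under pics/ and viewed, at most 10 in all, crops included, and the job is handed in when it is done.

```bash
mkdir -p pics; cat > h.py <<'E'
import numpy as np,cv2,json
from rig import manip
from scipy.spatial.transform import Rotation as R
def grab(n,f):
    s=manip.get_state(); im=manip.get_image(n)
    cv2.imwrite(f'pics/{f}.png',cv2.cvtColor(im['frame'],cv2.COLOR_RGB2BGR))
    d={k:(v.tolist() if hasattr(v,'tolist') else v) for k,v in im.items() if k!='frame'}
    d['tcp']=list(map(float,s['position']));d['q']=list(map(float,s['ee_rot']))
    json.dump(d,open(f'pics/{f}.json','w')); return d
def rot(a):
    a=np.array(a,float)
    return a if a.shape==(3,3) else R.from_quat(np.r_[a[1:],a[0]]).as_matrix()
def cam(f):
    d=json.load(open(f'pics/{f}.json'))
    if 'mount' in d:
        T=np.eye(4);T[:3,:3]=rot(d['q']);T[:3,3]=d['tcp'];T=T@np.array(d['mount']);return d,T[:3,:3],T[:3,3]
    return d,rot(d['attitude']),np.array(d['position'])
def pix2(f,u,v,z):
    d,A,p=cam(f);r=A@np.array([(u-d['cx'])/d['fx'],-(v-d['cy'])/d['fy'],-1])
    return p+r*(z-p[2])/r[2]
def proj(f,P):
    d,A,p=cam(f);c=A.T@(np.array(P)-p);return d['cx']+d['fx']*c[0]/-c[2], d['cy']-d['fy']*c[1]/-c[2]
E
python3 - <<'E'
from h import *
for n in('top','scene'):print(grab(n,n+'0'))
s=manip.get_state();print(s,manip.grasp_offset)
a=[cv2.imread(f'pics/{n}0.png') for n in('top','scene')]
cv2.imwrite('pics/t0b.png',cv2.resize(a[0],(800,600),interpolation=cv2.INTER_CUBIC))
cv2.imwrite('pics/s0b.png',cv2.resize(a[1],(800,600),interpolation=cv2.INTER_CUBIC))
E
```

```text
{'fx': 469.53100142411347, 'fy': 469.53100142411347, 'cx': 263.5879459180236, 'cy': 198.6324569083093, 'position': [0.3610230721453539, -0.01416944128184186, 1.4116211834951964], 'attitude': [-0.7037991363230723, -0.04971503804608265, 0.0498878168825914, 0.7068991416246472], 'tcp': [0.19099183121547805, -0.541772213004569, 0.23043326743992892], 'q': [-0.0009332463208102768, 0.9856865180343842, 0.1685859288510894, -4.254376305378138e-05]}
{'fx': 371.05587293334605, 'fy': 371.05587293334605, 'cx': 254.87043002383984, 'cy': 200.5107030410839, 'position': [1.1046042948350094, -0.4116317732302346, 0.9402635707065418], 'attitude': [0.8350274872124626, 0.31671214004609133, 0.16774381640311709, 0.41747398482490256], 'tcp': [0.19098820564341307, -0.5418097388094598, 0.23044078216103936], 'q': [-0.0009045160430189934, 0.9856860783846446, 0.16858865917182578, -2.6982846666529048e-05]}
{'clock': 0.1, 'qpos': array([-1.35301707e+00,  2.76537222e-01,  1.50598913e+00,  5.09779570e-06,
        1.36069913e+00, -1.20980405e-01]), 'qd': array([-1.86164873e-03, -2.63341437e-03, -3.01954803e-03,  3.47288798e-04,
        1.51545139e-03,  2.65191810e-05]), 'effort': array([ 7.98184792e-04, -4.17701054e+01, -2.46404600e+01, -2.82565334e-04,
        5.76077247e-03,  5.87056803e-06]), 'position': array([ 0.19098964, -0.54186601,  0.23053002]), 'ee_rot': array([-8.15578755e-04,  9.85689261e-01,  1.68570505e-01, -3.70090579e-05]), 'contact_force': array([0.16326433, 0.40219303, 0.64410558]), 'moment': array([ 0.01056027,  0.03737555, -0.00708048]), 'gripper_force': 0.0, 'width': 0.08522091597367355} -0.0187
```

View pics/t0b.png

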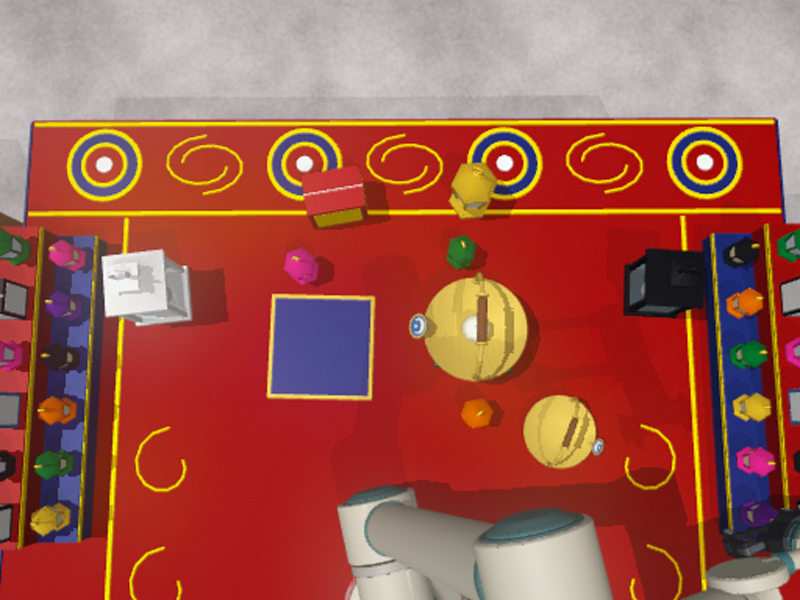

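View pics/s0b.png

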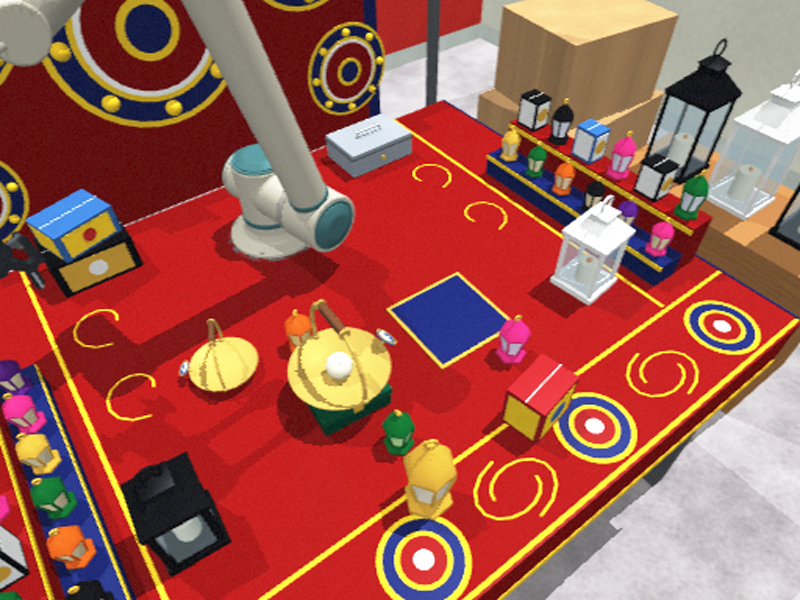

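The top view shows two dishes. The large one is at (475,328), with the ball and green box and its medallion at (418,325). The small one is at (560,430), with no ball and no box. By its size I choose the large one; the mat's centre is near (321,347). A close crop to check this:

```bash
python3 - <<'E'
import cv2
a=cv2.imread('pics/top0.png')[150:290,165:351]
cv2.imwrite('pics/c1.png',cv2.resize(a,None,fx=4,fy=4,interpolation=cv2.INTER_CUBIC))
a=cv2.imread('pics/scene0.png')[175:300,170:345]
cv2.imwrite('pics/c2.png',cv2.resize(a,None,fx=4,fy=4,interpolation=cv2.INTER_CUBIC))
E
```

```text
(no output)
```

View pics/c1.png

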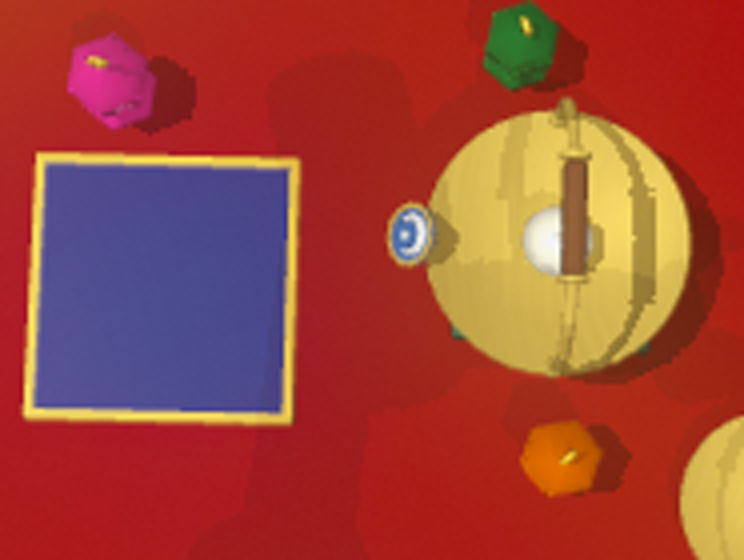

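View pics/c2.png

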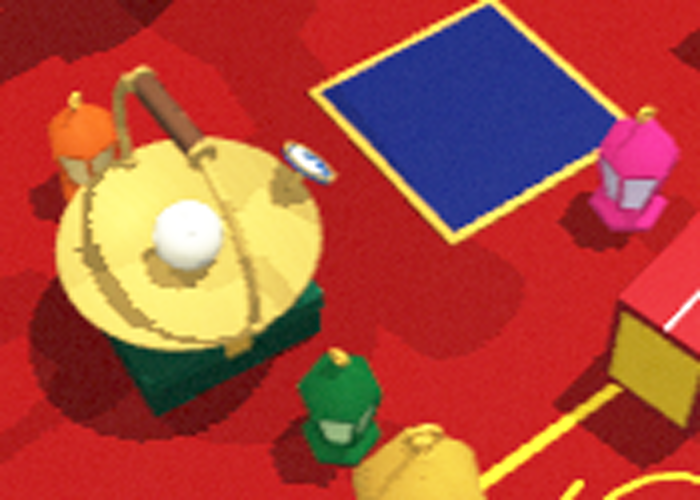

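The crop confirms the choice: a large dish on the green box, with the ball under a brown grip running (576,158)–(572,275) in crop pixels. The medallion is at (411,235) and the mat corners at (36,153), (300,158), (293,425) and (22,417). The fanous tips are at (527,25), (569,457) and (96,62).

```bash
python3 - <<'E'
from h import *
np.set_printoptions(precision=4,suppress=True)
def t(x,y,z):return pix2('top0',165+(x+.5)/4-.5,150+(y+.5)/4-.5,z)
c=[t(*p,.003) for p in[(36,153),(300,158),(293,425),(22,417)]]
print('mat',np.mean(c,0),[np.linalg.norm(c[i]-c[i-1]) for i in range(4)])
fx=(c[0]+c[1]-c[2]-c[3]); lf=(c[0]+c[3]-c[1]-c[2]);print('mat yaw',np.degrees([np.arctan2(fx[1],fx[0]),np.arctan2(lf[1],lf[0])-np.pi/2]))
a,b=t(575.5,154,.224),t(573,278,.224);g=(a+b)/2
print('grip',a,b,g,np.degrees(np.arctan2(*(a-b)[[1,0]])))
r=t(558,243,.085);m=t(411,235,.096);print('rim',r,'med',m,np.linalg.norm(m-g),np.degrees(np.arctan2(*(m-g)[[1,0]])))
for n,p in dict(green=(527,25,.107),orange=(569,457,.107),pink=(96,62,.117)).items():print(n,t(*p))
u,v=proj('scene0',g);print('grip in scene crop',(u-170)*4,(v-175)*4)
s=manip.get_state();A=rot(s['ee_rot']);print(A)
d,C,p=cam('top0');print(json.load(open('pics/top0.json')).get('x'))
print(np.array(manip.get_image('wrist')['mount']))
E
```

```text
mat [0.4926 0.1607 0.003 ] [np.float64(0.19938952451223652), np.float64(0.20070813992278505), np.float64(0.2014274963709558), np.float64(0.2020547402818182)]
mat yaw [-1.5144 -1.6415]
grip [ 0.5563 -0.1301  0.224 ] [ 0.4765 -0.127   0.224 ] [ 0.5164 -0.1285  0.224 ] -2.1609647323968963
rim [ 0.5151 -0.13    0.085 ] med [ 0.5199 -0.0255  0.096 ] 0.16438413546633793 88.03930784850205
green [ 0.6685 -0.1087  0.107 ]
orange [ 0.3643 -0.1332  0.107 ]
pink [0.6409 0.1956 0.117 ]
grip in scene crop 167.75031510293786 108.12331699597496
[[ 0.9432  0.3323 -0.0003]
 [ 0.3323 -0.9432  0.0016]
 [ 0.0002 -0.0016 -1.    ]]
None
[[-0.0012  0.9591  0.2829  0.0708]
 [ 1.      0.0011  0.0005 -0.0007]
 [ 0.0001  0.2829 -0.9591 -0.1429]
 [ 0.      0.      0.      1.    ]]
```

Grip centre is about (0.516, -0.129), dish yaw about 88°, mat (0.493, 0.161) at yaw -1.6°. To stay inside joint 6's range I approach with tool x at yaw 178°. First I rise and turn.

```bash
python3 -m pendant '[{"dz":-0.03,"rz":-7},{"dz":-0.03,"rz":-7},{"dz":-0.03,"rz":-7},{"rz":-7},{"rz":-7},{"rz":-7},{"rz":-7},{"rz":-7},{"rz":-7},{"rz":-7},{"rz":-7},{"rz":-7}]'; python3 -m pendant '[{"rz":-7},{"rz":-7},{"rz":-7},{"rz":-7},{"rz":-7},{"rz":-7},{"rz":-7},{"rz":-7},{"rz":-7},{"rz":-7},{"rz":-4.5},{}]'
cat >> h.py <<'E'
def goto(x,y,z,yaw):
    s=manip.get_state();A=rot(s['ee_rot']);d=A.T@(np.array([x,y,z])-s['position'])
    T=np.c_[[np.cos(yaw),np.sin(yaw),0],[np.sin(yaw),-np.cos(yaw),0],[0,0,-1]]
    rv=np.degrees(R.from_matrix(A.T@T).as_rotvec())
    print('clock',s['clock'],'pos',s['position'].round(4),'d tool mm',(d*1000).round(1),'rot deg',rv.round(2),'q',s['qpos'].round(2),'w',s['width'],'gf',s['gripper_force'],'F',s['contact_force'].round(2))
E
python3 -c "
from h import *
goto(.5164,-.1285,.28,np.radians(177.9))"
```

```text
clock 0.15 pos [ 0.191  -0.5419  0.2306] d tool mm [ 444.3 -281.9  -48.9] rot deg [-1.0000e-02 -1.1000e-01 -1.5849e+02] q [-1.35  0.28  1.51  0.    1.36 -0.12] w 0.08536249839453552 gf 0.0 F [-0.08  0.63 -0.08]invalid input
invalid input
```

```bash
python3 -m pendant '[{"dx":0,"dy":0,"dz":-0.03,"rx":0,"ry":0,"rz":-7,"hand":0.085}]'; python3 -m pendant '[{"dz":-0.03,"rz":-7.0,"hand":0.085}]'; python3 -m pendant '[{"dz":-0.03,"rz":-7.0}]'
```

```text
clock: 0.23
position: [0.1902, -0.5385, 0.2554]
ee_rot: [-0.007, 0.973, 0.229, 0.0]
contact_force: [-0.7, 0.9, -1.8]
width: 0.0851
gripper_force: 0.0invalid input
invalid input
```

All keys are required in every row.

```bash
python3 -m pendant '[{"dx":0,"dy":0,"dz":-0.03,"rx":0,"ry":0,"rz":-7,"hand":0.085},{"dx":0,"dy":0,"dz":-0.03,"rx":0,"ry":0,"rz":-7,"hand":0.085},{"dx":0,"dy":0,"dz":0,"rx":0,"ry":0,"rz":-7,"hand":0.085},{"dx":0,"dy":0,"dz":0,"rx":0,"ry":0,"rz":-7,"hand":0.085},{"dx":0,"dy":0,"dz":0,"rx":0,"ry":0,"rz":-7,"hand":0.085},{"dx":0,"dy":0,"dz":0,"rx":0,"ry":0,"rz":-7,"hand":0.085},{"dx":0,"dy":0,"dz":0,"rx":0,"ry":0,"rz":-7,"hand":0.085},{"dx":0,"dy":0,"dz":0,"rx":0,"ry":0,"rz":-7,"hand":0.085},{"dx":0,"dy":0,"dz":0,"rx":0,"ry":0,"rz":-7,"hand":0.085},{"dx":0,"dy":0,"dz":0,"rx":0,"ry":0,"rz":-7,"hand":0.085},{"dx":0,"dy":0,"dz":0,"rx":0,"ry":0,"rz":-7,"hand":0.085},{"dx":0,"dy":0,"dz":0,"rx":0,"ry":0,"rz":-7,"hand":0.085}]'; python3 -m pendant '[{"dx":0,"dy":0,"dz":0,"rx":0,"ry":0,"rz":-7,"hand":0.085},{"dx":0,"dy":0,"dz":0,"rx":0,"ry":0,"rz":-7,"hand":0.085},{"dx":0,"dy":0,"dz":0,"rx":0,"ry":0,"rz":-7,"hand":0.085},{"dx":0,"dy":0,"dz":0,"rx":0,"ry":0,"rz":-7,"hand":0.085},{"dx":0,"dy":0,"dz":0,"rx":0,"ry":0,"rz":-7,"hand":0.085},{"dx":0,"dy":0,"dz":0,"rx":0,"ry":0,"rz":-7,"hand":0.085},{"dx":0,"dy":0,"dz":0,"rx":0,"ry":0,"rz":-7,"hand":0.085},{"dx":0,"dy":0,"dz":0,"rx":0,"ry":0,"rz":-7,"hand":0.085},{"dx":0,"dy":0,"dz":0,"rx":0,"ry":0,"rz":-7,"hand":0.085},{"dx":0,"dy":0,"dz":0,"rx":0,"ry":0,"rz":-4.5,"hand":0.085},{"dx":0,"dy":0,"dz":0,"rx":0,"ry":0,"rz":0,"hand":0.085}]'
python3 -c "
from h import *
goto(.5164,-.1285,.29,np.radians(177.9))"
```

```text
clock: 1.23
position: [0.191, -0.5422, 0.3209]
ee_rot: [-0.0, 0.568, 0.823, 0.0]
contact_force: [0.2, 0.7, 0.4]
width: 0.0851
gripper_force: 0.0
clock: 2.15
position: [0.238, -0.5267, 0.3185]
ee_rot: [-0.02, 0.053, 0.998, -0.008]
contact_force: [0.3, 0.7, -1.4]
width: 0.0847
gripper_force: 0.0
clock 2.15 pos [ 0.238  -0.5267  0.3185] d tool mm [-235.4  425.8   12. ] rot deg [-0.9  -2.28 -3.99] q [-1.24  0.25  1.33 -0.04  1.56 -2.7 ] w 0.08474016507615495 gf 0.0 F [ 0.26  0.74 -1.42]
```

```bash
python3 -m pendant '[{"dx":-0.022,"dy":0.034,"dz":0,"rx":0,"ry":0,"rz":0,"hand":0.085},{"dx":-0.022,"dy":0.034,"dz":0,"rx":0,"ry":0,"rz":0,"hand":0.085},{"dx":-0.022,"dy":0.034,"dz":0,"rx":0,"ry":0,"rz":0,"hand":0.085},{"dx":-0.022,"dy":0.034,"dz":0,"rx":0,"ry":0,"rz":0,"hand":0.085},{"dx":-0.022,"dy":0.034,"dz":0,"rx":0,"ry":0,"rz":0,"hand":0.085},{"dx":-0.022,"dy":0.034,"dz":0,"rx":0,"ry":0,"rz":0,"hand":0.085},{"dx":-0.022,"dy":0.034,"dz":0,"rx":0,"ry":0,"rz":0,"hand":0.085},{"dx":-0.022,"dy":0.034,"dz":0,"rx":0,"ry":0,"rz":0,"hand":0.085},{"dx":-0.022,"dy":0.034,"dz":0,"rx":0,"ry":0,"rz":0,"hand":0.085},{"dx":-0.022,"dy":0.034,"dz":0,"rx":0,"ry":0,"rz":0,"hand":0.085},{"dx":0,"dy":0,"dz":0,"rx":0,"ry":0,"rz":0,"hand":0.085},{"dx":0,"dy":0,"dz":0,"rx":0,"ry":0,"rz":0,"hand":0.085}]'
python3 -c "
from h import *
goto(.5164,-.1285,.29,np.radians(177.9))"
```

```text
clock: 3.15
position: [0.4913, -0.2135, 0.3031]
ee_rot: [-0.022, 0.054, 0.998, -0.009]
contact_force: [-0.1, -0.9, -1.1]
width: 0.0851
gripper_force: 0.0
clock 3.15 pos [ 0.4913 -0.2135  0.3031] d tool mm [-16.3  87.4  10.7] rot deg [-1.03 -2.45 -4.05] q [-0.52  0.2   1.43 -0.03  1.54 -1.98] w 0.08509974926657887 gf 0.0 F [-0.12 -0.94 -1.1 ]
```

```bash
python3 -m pendant '[{"dx":0,"dy":0,"dz":0,"rx":-1.03,"ry":-2.45,"rz":-4.05,"hand":0.085},{"dx":-0.0073,"dy":0.0286,"dz":0.001,"rx":0,"ry":0,"rz":0,"hand":0.085},{"dx":-0.0073,"dy":0.0286,"dz":0.001,"rx":0,"ry":0,"rz":0,"hand":0.085},{"dx":-0.0073,"dy":0.0286,"dz":0.001,"rx":0,"ry":0,"rz":0,"hand":0.085},{"dx":0,"dy":0,"dz":0,"rx":0,"ry":0,"rz":0,"hand":0.085},{"dx":0,"dy":0,"dz":0,"rx":0,"ry":0,"rz":0,"hand":0.085},{"dx":0,"dy":0,"dz":0,"rx":0,"ry":0,"rz":0,"hand":0.085}]'
python3 -c "
from h import *
goto(.5164,-.1285,.196,np.radians(177.9))
grab('wrist','w1')
print(proj('w1',[.5563,-.130,.224]),proj('w1',[.4765,-.127,.224]))
cv2.imwrite('pics/w1b.png',cv2.resize(cv2.imread('pics/w1.png'),(800,600),interpolation=cv2.INTER_CUBIC))
"
```

```text
clock: 3.73
position: [0.5154, -0.1317, 0.3006]
ee_rot: [0.0, 0.021, 1.0, -0.001]
contact_force: [0.4, -0.2, 0.3]
width: 0.0852
gripper_force: 0.0
clock 3.7333 pos [ 0.5154 -0.1317  0.3006] d tool mm [ -0.8   3.4 104.6] rot deg [-0.09  0.03 -0.29] q [-0.38  0.18  1.47 -0.    1.5  -1.91] w 0.08518822909859473 gf 0.0 F [ 0.42 -0.18  0.33]
(np.float64(258.5782094866397), np.float64(247.72891477930185)) (np.float64(258.43657369396647), np.float64(153.66665119675736))
```

View pics/w1b.png

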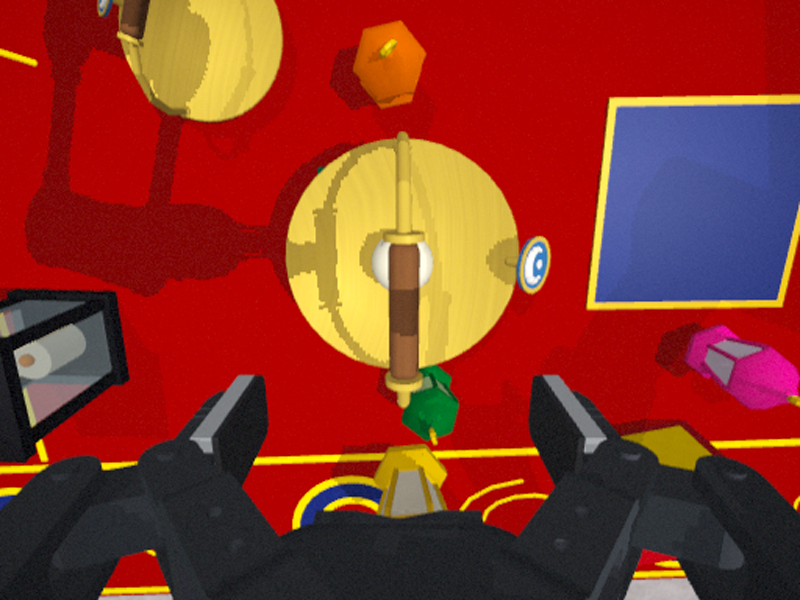

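The wrist view matches the prediction: the bar runs (403,240)–(403,383), i.e. (258,154)–(258,245) in raw pixels, and it is parallel to the pads. Descending.

```bash
python3 -m pendant '[{"dx":-0.0008,"dy":0.0034,"dz":0.005,"rx":0,"ry":0,"rz":-0.3,"hand":0.085},{"dx":0,"dy":0,"dz":0.016,"rx":0,"ry":0,"rz":0,"hand":0.085},{"dx":0,"dy":0,"dz":0.016,"rx":0,"ry":0,"rz":0,"hand":0.085},{"dx":0,"dy":0,"dz":0.016,"rx":0,"ry":0,"rz":0,"hand":0.085},{"dx":0,"dy":0,"dz":0.016,"rx":0,"ry":0,"rz":0,"hand":0.085},{"dx":0,"dy":0,"dz":0.016,"rx":0,"ry":0,"rz":0,"hand":0.085},{"dx":0,"dy":0,"dz":0.012,"rx":0,"ry":0,"rz":0,"hand":0.085},{"dx":0,"dy":0,"dz":0.007,"rx":0,"ry":0,"rz":0,"hand":0.085},{"dx":0,"dy":0,"dz":0,"rx":0,"ry":0,"rz":0,"hand":0.085},{"dx":0,"dy":0,"dz":0,"rx":0,"ry":0,"rz":0,"hand":0.085},{"dx":0,"dy":0,"dz":0,"rx":0,"ry":0,"rz":0,"hand":0.085}]'
python3 -c "
from h import *
goto(.5164,-.1285,.196,np.radians(177.9))"
```

```text
clock: 4.7
position: [0.5176, -0.1272, 0.1974]
ee_rot: [0.001, 0.018, 1.0, -0.0]
contact_force: [-0.3, 0.1, 0.3]
width: 0.0848
gripper_force: 0.0
clock 4.7 pos [ 0.5176 -0.1272  0.1974] d tool mm [ 1.1 -1.3  1.4] rot deg [-0.04  0.14  0.06] q [-0.37  0.23  1.65  0.    1.25 -1.91] w 0.08480114559359211 gf 0.0 F [-0.28  0.1   0.25]
```

```bash
python3 -m pendant '[{"dx":0.0011,"dy":-0.0013,"dz":0.0014,"rx":0,"ry":0,"rz":0,"hand":0.06},{"dx":0,"dy":0,"dz":0,"rx":0,"ry":0,"rz":0,"hand":0.04},{"dx":0,"dy":0,"dz":0,"rx":0,"ry":0,"rz":0,"hand":0.03},{"dx":0,"dy":0,"dz":0,"rx":0,"ry":0,"rz":0,"hand":0.026},{"dx":0,"dy":0,"dz":0,"rx":0,"ry":0,"rz":0,"hand":0.026},{"dx":0,"dy":0,"dz":0,"rx":0,"ry":0,"rz":0,"hand":0.026},{"dx":0,"dy":0,"dz":0,"rx":0,"ry":0,"rz":0,"hand":0.026}]' 20
python3 -c "
from h import *
goto(.5164,-.1285,.196,np.radians(177.9))
grab('wrist','w2')
print(proj('w2',[.5563,-.130,.224]),proj('w2',[.4765,-.127,.224]))
cv2.imwrite('pics/w2b.png',cv2.resize(cv2.imread('pics/w2.png')[190:384,130:386],None,fx=3,fy=3,interpolation=cv2.INTER_CUBIC))
"
```

```text
clock: 5.28
position: [0.516, -0.1279, 0.1953]
ee_rot: [0.001, 0.017, 1.0, -0.0]
contact_force: [0.9, 0.4, 0.4]
width: 0.0257
gripper_force: 0.0
clock 5.2833 pos [ 0.516  -0.1279  0.1953] d tool mm [-0.5 -0.6 -0.7] rot deg [-0.01  0.07  0.1 ] q [-0.37  0.23  1.66  0.    1.25 -1.91] w 0.025736289500196834 gf 0.0 F [0.93 0.43 0.39]
(np.float64(252.9764862022167), np.float64(347.27274662944444)) (np.float64(252.94164962108786), np.float64(192.26768745242444))
```

View pics/w2b.png

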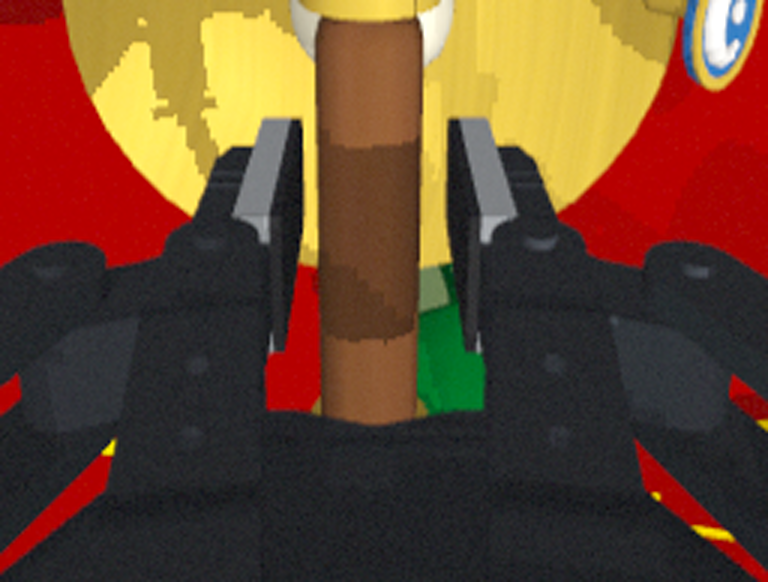

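The grip bar (centre about x=369 in the crop) lies about 1 mm left of the midpoint between the pads (about x=376). I shift -1 mm along tool y and close gently.

```bash
python3 -m pendant '[{"dx":-0.0004,"dy":-0.001,"dz":-0.0005,"rx":0,"ry":0,"rz":0,"hand":0.025},{"dx":0,"dy":0,"dz":0,"rx":0,"ry":0,"rz":0,"hand":0.023},{"dx":0,"dy":0,"dz":0,"rx":0,"ry":0,"rz":0,"hand":0.021},{"dx":0,"dy":0,"dz":0,"rx":0,"ry":0,"rz":0,"hand":0.019},{"dx":0,"dy":0,"dz":0,"rx":0,"ry":0,"rz":0,"hand":0.018},{"dx":0,"dy":0,"dz":0,"rx":0,"ry":0,"rz":0,"hand":0.017},{"dx":0,"dy":0,"dz":0,"rx":0,"ry":0,"rz":0,"hand":0.016},{"dx":0,"dy":0,"dz":0,"rx":0,"ry":0,"rz":0,"hand":0.014},{"dx":0,"dy":0,"dz":0,"rx":0,"ry":0,"rz":0,"hand":0.010},{"dx":0,"dy":0,"dz":0,"rx":0,"ry":0,"rz":0,"hand":0.0}]' 20
python3 -m pendant '[{"dx":0,"dy":0,"dz":0,"rx":0,"ry":0,"rz":0,"hand":0},{"dx":0,"dy":0,"dz":0,"rx":0,"ry":0,"rz":0,"hand":0},{"dx":0,"dy":0,"dz":0,"rx":0,"ry":0,"rz":0,"hand":0},{"dx":0,"dy":0,"dz":0,"rx":0,"ry":0,"rz":0,"hand":0}]' 60
python3 -c "
from h import *
goto(.5164,-.1285,.196,np.radians(177.9))"
```

```text
clock: 6.17
position: [0.5163, -0.129, 0.1958]
ee_rot: [0.001, 0.018, 1.0, -0.0]
contact_force: [-0.4, 0.1, 0.8]
width: 0.0157
gripper_force: 20.4
clock: 6.5
position: [0.5164, -0.129, 0.1959]
ee_rot: [0.001, 0.018, 1.0, -0.0]
contact_force: [-0.4, 1.0, 1.4]
width: 0.0149
gripper_force: 59.4
clock 6.5 pos [ 0.5164 -0.129   0.1959] d tool mm [ 0.   0.5 -0.1] rot deg [-0.01  0.08  0.09] q [-0.38  0.23  1.65  0.    1.25 -1.91] w 0.014853240940956127 gf 59.353169202804565 F [-0.44  1.02  1.42]
```

Gripped at 15 mm and 59 N. Lifting smoothly by 100 mm, which brings the foot to about 15 cm.

```bash
python3 -m pendant '[{"dx":0,"dy":0,"dz":-0.001,"rx":0,"ry":0,"rz":0,"hand":0},{"dx":0,"dy":0,"dz":-0.002,"rx":0,"ry":0,"rz":0,"hand":0},{"dx":0,"dy":0,"dz":-0.003,"rx":0,"ry":0,"rz":0,"hand":0},{"dx":0,"dy":0,"dz":-0.004,"rx":0,"ry":0,"rz":0,"hand":0},{"dx":0,"dy":0,"dz":-0.004,"rx":0,"ry":0,"rz":0,"hand":0},{"dx":0,"dy":0,"dz":-0.004,"rx":0,"ry":0,"rz":0,"hand":0},{"dx":0,"dy":0,"dz":-0.003,"rx":0,"ry":0,"rz":0,"hand":0},{"dx":0,"dy":0,"dz":-0.002,"rx":0,"ry":0,"rz":0,"hand":0},{"dx":0,"dy":0,"dz":-0.001,"rx":0,"ry":0,"rz":0,"hand":0},{"dx":0,"dy":0,"dz":0,"rx":0,"ry":0,"rz":0,"hand":0},{"dx":0,"dy":0,"dz":0,"rx":0,"ry":0,"rz":0,"hand":0}]' 60
python3 -c "
from h import *
goto(.5164,-.1285,.296,np.radians(177.9))
grab('scene','s2');grab('wrist','w3')
a=cv2.imread('pics/s2.png')[140:290,170:345];b=cv2.imread('pics/w3.png')[0:384]
a=cv2.resize(a,(400,343));b=cv2.resize(b,(400,300))
o=np.zeros((343,800,3),np.uint8);o[:,:400]=a;o[:300,400:]=b
cv2.imwrite('pics/v3.png',o)
"
```

```text
clock: 7.42
position: [0.5162, -0.1289, 0.2197]
ee_rot: [0.0, 0.018, 1.0, -0.0]
contact_force: [-0.2, 0.2, -5.1]
width: 0.0152
gripper_force: 58.5
clock 7.4167 pos [ 0.5162 -0.1289  0.2197] d tool mm [ -0.3   0.5 -76.3] rot deg [-0.    0.05  0.09] q [-0.38  0.22  1.62  0.    1.31 -1.91] w 0.01518449292979857 gf 58.512293100357056 F [-0.24  0.2  -5.11]
```

View pics/v3.png

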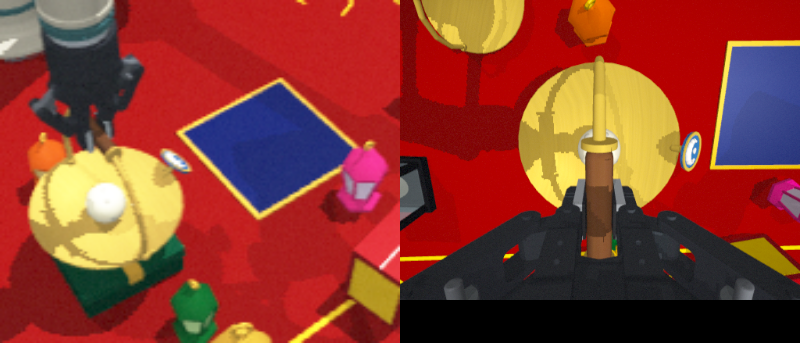

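The dish is off the box and level, with the ball in the middle (scene half (105,203), wrist half (600,145)). The wrist force is -5.1 N, which matches the weight of dish plus ball. I lift the remaining 76 mm.

```bash
python3 -m pendant '[{"dx":0,"dy":0,"dz":-0.002,"rx":0,"ry":0,"rz":0,"hand":0},{"dx":0,"dy":0,"dz":-0.004,"rx":0,"ry":0,"rz":0,"hand":0},{"dx":0,"dy":0,"dz":-0.006,"rx":0,"ry":0,"rz":0,"hand":0},{"dx":0,"dy":0,"dz":-0.008,"rx":0,"ry":0,"rz":0,"hand":0},{"dx":0,"dy":0,"dz":-0.009,"rx":0,"ry":0,"rz":0,"hand":0},{"dx":0,"dy":0,"dz":-0.010,"rx":0,"ry":0,"rz":0,"hand":0},{"dx":0,"dy":0,"dz":-0.010,"rx":0,"ry":0,"rz":0,"hand":0},{"dx":0,"dy":0,"dz":-0.009,"rx":0,"ry":0,"rz":0,"hand":0},{"dx":0,"dy":0,"dz":-0.008,"rx":0,"ry":0,"rz":0,"hand":0},{"dx":0,"dy":0,"dz":-0.006,"rx":0,"ry":0,"rz":0,"hand":0},{"dx":0,"dy":0,"dz":-0.003,"rx":0,"ry":0,"rz":0,"hand":0},{"dx":0,"dy":0,"dz":-0.001,"rx":0,"ry":0,"rz":0,"hand":0}]' 60
python3 -m pendant '[{"dx":0,"dy":0,"dz":0,"rx":0,"ry":0,"rz":0,"hand":0},{"dx":0,"dy":0,"dz":0,"rx":0,"ry":0,"rz":0,"hand":0},{"dx":0,"dy":0,"dz":0,"rx":0,"ry":0,"rz":0,"hand":0},{"dx":0,"dy":0,"dz":0,"rx":0,"ry":0,"rz":0,"hand":0}]'
python3 -c "
from h import *
goto(.4926,.1607,.296,np.radians(88.4))"
```

```text
clock: 8.52
position: [0.5164, -0.1291, 0.2964]
ee_rot: [0.001, 0.018, 1.0, -0.0]
contact_force: [-0.3, 0.3, -5.8]
width: 0.0153
gripper_force: 58.6
clock: 8.85
position: [0.516, -0.1289, 0.2952]
ee_rot: [0.0, 0.018, 1.0, 0.0]
contact_force: [0.4, 0.7, -4.9]
width: 0.015
gripper_force: 58.6
clock 8.85 pos [ 0.516  -0.1289  0.2952] d tool mm [ 33.5 288.6  -0.7] rot deg [ 1.000e-02 -1.000e-02  8.959e+01] q [-0.38  0.18  1.48  0.    1.48 -1.91] w 0.014986939601683963 gf 58.56026530265808 F [ 0.36  0.74 -4.9 ]
```

Turning a quarter turn in place.

```bash
python3 -m pendant '[{"dx":0,"dy":0,"dz":0,"rx":0,"ry":0,"rz":1,"hand":0},{"dx":0,"dy":0,"dz":0,"rx":0,"ry":0,"rz":2,"hand":0},{"dx":0,"dy":0,"dz":0,"rx":0,"ry":0,"rz":3,"hand":0},{"dx":0,"dy":0,"dz":0,"rx":0,"ry":0,"rz":4,"hand":0},{"dx":0,"dy":0,"dz":0,"rx":0,"ry":0,"rz":4,"hand":0},{"dx":0,"dy":0,"dz":0,"rx":0,"ry":0,"rz":4,"hand":0},{"dx":0,"dy":0,"dz":0,"rx":0,"ry":0,"rz":4,"hand":0},{"dx":0,"dy":0,"dz":0,"rx":0,"ry":0,"rz":4,"hand":0},{"dx":0,"dy":0,"dz":0,"rx":0,"ry":0,"rz":4,"hand":0},{"dx":0,"dy":0,"dz":0,"rx":0,"ry":0,"rz":4,"hand":0},{"dx":0,"dy":0,"dz":0,"rx":0,"ry":0,"rz":4,"hand":0},{"dx":0,"dy":0,"dz":0,"rx":0,"ry":0,"rz":4,"hand":0}]'; python3 -m pendant '[{"dx":0,"dy":0,"dz":0,"rx":0,"ry":0,"rz":4,"hand":0},{"dx":0,"dy":0,"dz":0,"rx":0,"ry":0,"rz":4,"hand":0},{"dx":0,"dy":0,"dz":0,"rx":0,"ry":0,"rz":4,"hand":0},{"dx":0,"dy":0,"dz":0,"rx":0,"ry":0,"rz":4,"hand":0},{"dx":0,"dy":0,"dz":0,"rx":0,"ry":0,"rz":4,"hand":0},{"dx":0,"dy":0,"dz":0,"rx":0,"ry":0,"rz":4,"hand":0},{"dx":0,"dy":0,"dz":0,"rx":0,"ry":0,"rz":4,"hand":0},{"dx":0,"dy":0,"dz":0,"rx":0,"ry":0,"rz":4,"hand":0},{"dx":0,"dy":0,"dz":0,"rx":0,"ry":0,"rz":4,"hand":0},{"dx":0,"dy":0,"dz":0,"rx":0,"ry":0,"rz":4,"hand":0},{"dx":0,"dy":0,"dz":0,"rx":0,"ry":0,"rz":3.5,"hand":0},{"dx":0,"dy":0,"dz":0,"rx":0,"ry":0,"rz":2.5,"hand":0}]'; python3 -m pendant '[{"dx":0,"dy":0,"dz":0,"rx":0,"ry":0,"rz":1.5,"hand":0},{"dx":0,"dy":0,"dz":0,"rx":0,"ry":0,"rz":0,"hand":0},{"dx":0,"dy":0,"dz":0,"rx":0,"ry":0,"rz":0,"hand":0},{"dx":0,"dy":0,"dz":0,"rx":0,"ry":0,"rz":0,"hand":0}]'
python3 -c "
from h import *
goto(.4926,.1607,.296,np.radians(88.4))"
```

```text
clock: 9.85
position: [0.5161, -0.129, 0.2955]
ee_rot: [0.0, 0.377, 0.926, 0.0]
contact_force: [-0.8, -0.4, -4.6]
width: 0.0149
gripper_force: 58.6
clock: 10.85
position: [0.5161, -0.1289, 0.2955]
ee_rot: [0.0, 0.708, 0.706, 0.0]
contact_force: [-0.1, -0.4, -5.0]
width: 0.0149
gripper_force: 58.6
clock: 11.18
position: [0.5162, -0.129, 0.2956]
ee_rot: [0.0, 0.716, 0.698, 0.0]
contact_force: [0.2, 0.0, -5.4]
width: 0.0152
gripper_force: 58.6
clock 11.1833 pos [ 0.5162 -0.129   0.2956] d tool mm [288.9 -31.1  -0.4] rot deg [0.05 0.   0.11] q [-0.38  0.18  1.48  0.    1.48 -0.35] w 0.015205227431207974 gf 58.56283128261566 F [ 0.16  0.01 -5.41]
```

```bash
python3 -m pendant '[{"dx":0.0015,"dy":-0.0002,"dz":0,"rx":0,"ry":0,"rz":0,"hand":0},{"dx":0.003,"dy":-0.0003,"dz":0,"rx":0,"ry":0,"rz":0,"hand":0},{"dx":0.0045,"dy":-0.0005,"dz":0,"rx":0,"ry":0,"rz":0,"hand":0},{"dx":0.006,"dy":-0.0006,"dz":0,"rx":0,"ry":0,"rz":0,"hand":0},{"dx":0.0075,"dy":-0.0008,"dz":0,"rx":0,"ry":0,"rz":0,"hand":0},{"dx":0.009,"dy":-0.001,"dz":0,"rx":0,"ry":0,"rz":0,"hand":0},{"dx":0.01,"dy":-0.0011,"dz":0,"rx":0,"ry":0,"rz":0,"hand":0},{"dx":0.01,"dy":-0.0011,"dz":0,"rx":0,"ry":0,"rz":0,"hand":0},{"dx":0.01,"dy":-0.0011,"dz":0,"rx":0,"ry":0,"rz":0,"hand":0},{"dx":0.01,"dy":-0.0011,"dz":0,"rx":0,"ry":0,"rz":0,"hand":0},{"dx":0.01,"dy":-0.0011,"dz":0,"rx":0,"ry":0,"rz":0,"hand":0},{"dx":0.01,"dy":-0.0011,"dz":0,"rx":0,"ry":0,"rz":0,"hand":0}]'; python3 -m pendant '[{"dx":0.01,"dy":-0.0011,"dz":0,"rx":0,"ry":0,"rz":0,"hand":0},{"dx":0.01,"dy":-0.0011,"dz":0,"rx":0,"ry":0,"rz":0,"hand":0},{"dx":0.01,"dy":-0.0011,"dz":0,"rx":0,"ry":0,"rz":0,"hand":0},{"dx":0.01,"dy":-0.0011,"dz":0,"rx":0,"ry":0,"rz":0,"hand":0},{"dx":0.01,"dy":-0.0011,"dz":0,"rx":0,"ry":0,"rz":0,"hand":0},{"dx":0.01,"dy":-0.0011,"dz":0,"rx":0,"ry":0,"rz":0,"hand":0},{"dx":0.01,"dy":-0.0011,"dz":0,"rx":0,"ry":0,"rz":0,"hand":0},{"dx":0.01,"dy":-0.0011,"dz":0,"rx":0,"ry":0,"rz":0,"hand":0},{"dx":0.01,"dy":-0.0011,"dz":0,"rx":0,"ry":0,"rz":0,"hand":0},{"dx":0.01,"dy":-0.0011,"dz":0,"rx":0,"ry":0,"rz":0,"hand":0},{"dx":0.01,"dy":-0.0011,"dz":0,"rx":0,"ry":0,"rz":0,"hand":0},{"dx":0.01,"dy":-0.0011,"dz":0,"rx":0,"ry":0,"rz":0,"hand":0}]'; python3 -m pendant '[{"dx":0.01,"dy":-0.0011,"dz":0,"rx":0,"ry":0,"rz":0,"hand":0},{"dx":0.01,"dy":-0.0011,"dz":0,"rx":0,"ry":0,"rz":0,"hand":0},{"dx":0.01,"dy":-0.0011,"dz":0,"rx":0,"ry":0,"rz":0,"hand":0},{"dx":0.01,"dy":-0.0011,"dz":0,"rx":0,"ry":0,"rz":0,"hand":0},{"dx":0.009,"dy":-0.001,"dz":0,"rx":0,"ry":0,"rz":0,"hand":0},{"dx":0.0075,"dy":-0.0008,"dz":0,"rx":0,"ry":0,"rz":0,"hand":0},{"dx":0.006,"dy":-0.0006,"dz":0,"rx":0,"ry":0,"rz":0,"hand":0},{"dx":0.005,"dy":-0.0005,"dz":0,"rx":0,"ry":0,"rz":0,"hand":0},{"dx":0.004,"dy":-0.0004,"dz":0,"rx":0,"ry":0,"rz":0,"hand":0},{"dx":0.003,"dy":-0.0003,"dz":0,"rx":0,"ry":0,"rz":0,"hand":0},{"dx":0.002,"dy":-0.0002,"dz":0,"rx":0,"ry":0,"rz":0,"hand":0},{"dx":0.001,"dy":0,"dz":0,"rx":0,"ry":0,"rz":0,"hand":0}]'
python3 -m pendant '[{"dx":0,"dy":0,"dz":0,"rx":0,"ry":0,"rz":0,"hand":0},{"dx":0,"dy":0,"dz":0,"rx":0,"ry":0,"rz":0,"hand":0},{"dx":0,"dy":0,"dz":0,"rx":0,"ry":0,"rz":0,"hand":0},{"dx":0,"dy":0,"dz":0,"rx":0,"ry":0,"rz":0,"hand":0},{"dx":0,"dy":0,"dz":0,"rx":0,"ry":0,"rz":0,"hand":0},{"dx":0,"dy":0,"dz":0,"rx":0,"ry":0,"rz":0,"hand":0},{"dx":0,"dy":0,"dz":0,"rx":0,"ry":0,"rz":0,"hand":0},{"dx":0,"dy":0,"dz":0,"rx":0,"ry":0,"rz":0,"hand":0},{"dx":0,"dy":0,"dz":0,"rx":0,"ry":0,"rz":0,"hand":0},{"dx":0,"dy":0,"dz":0,"rx":0,"ry":0,"rz":0,"hand":0},{"dx":0,"dy":0,"dz":0,"rx":0,"ry":0,"rz":0,"hand":0},{"dx":0,"dy":0,"dz":0,"rx":0,"ry":0,"rz":0,"hand":0}]'
python3 -c "
from h import *
goto(.4926,.1607,.296,np.radians(88.4))
grab('scene','s4');grab('top','t4')
a=cv2.imread('pics/s4.png')[110:290,170:380];b=cv2.imread('pics/t4.png')[140:290,120:330]
o=np.zeros((343,800,3),np.uint8);o[:,:400]=cv2.resize(a,(400,343));o[:286,400:]=cv2.resize(b,(400,286))
cv2.imwrite('pics/v4.png',o)"
```

```text
clock: 12.18
position: [0.5084, -0.0361, 0.2957]
ee_rot: [0.0, 0.716, 0.698, 0.0]
contact_force: [0.2, -0.1, -5.6]
width: 0.015
gripper_force: 58.6
clock: 13.18
position: [0.4985, 0.0841, 0.2956]
ee_rot: [0.0, 0.716, 0.698, 0.0]
contact_force: [-0.7, 0.2, -5.7]
width: 0.0151
gripper_force: 58.6
clock: 14.18
position: [0.4924, 0.1609, 0.2957]
ee_rot: [0.0, 0.716, 0.698, 0.0]
contact_force: [-0.8, -0.4, -5.9]
width: 0.015
gripper_force: 58.6
clock: 15.18
position: [0.4924, 0.1608, 0.2957]
ee_rot: [0.0, 0.716, 0.698, 0.0]
contact_force: [0.3, -0.3, -4.7]
width: 0.0152
gripper_force: 58.6
clock 15.1833 pos [0.4924 0.1608 0.2957] d tool mm [-0.1  0.2 -0.3] rot deg [0.06 0.01 0.09] q [ 0.18  0.16  1.5  -0.    1.48  0.21] w 0.015221082381470361 gf 58.56317460536957 F [ 0.29 -0.27 -4.72]
```

View pics/v4.png

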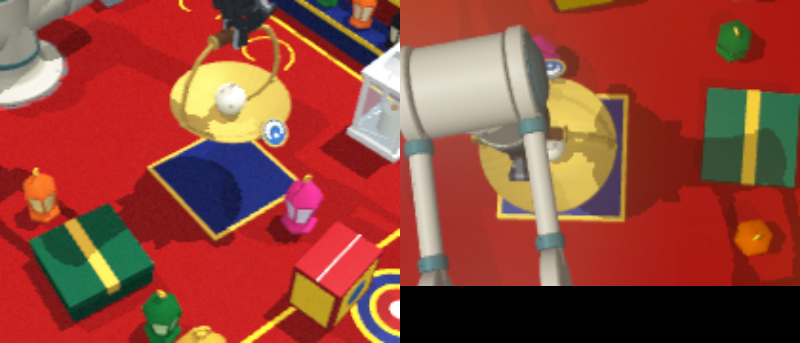

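The dish is level over the mat, with the ball in its middle (scene half (230,98)) and the medallion pointing to the customer's side (top half (555,67)). All lanterns are standing. One more second to settle, then I hand in.

```bash
python3 -m pendant '[{"dx":0,"dy":0,"dz":0,"rx":0,"ry":0,"rz":0,"hand":0},{"dx":0,"dy":0,"dz":0,"rx":0,"ry":0,"rz":0,"hand":0},{"dx":0,"dy":0,"dz":0,"rx":0,"ry":0,"rz":0,"hand":0},{"dx":0,"dy":0,"dz":0,"rx":0,"ry":0,"rz":0,"hand":0},{"dx":0,"dy":0,"dz":0,"rx":0,"ry":0,"rz":0,"hand":0},{"dx":0,"dy":0,"dz":0,"rx":0,"ry":0,"rz":0,"hand":0},{"dx":0,"dy":0,"dz":0,"rx":0,"ry":0,"rz":0,"hand":0},{"dx":0,"dy":0,"dz":0,"rx":0,"ry":0,"rz":0,"hand":0},{"dx":0,"dy":0,"dz":0,"rx":0,"ry":0,"rz":0,"hand":0},{"dx":0,"dy":0,"dz":0,"rx":0,"ry":0,"rz":0,"hand":0},{"dx":0,"dy":0,"dz":0,"rx":0,"ry":0,"rz":0,"hand":0},{"dx":0,"dy":0,"dz":0,"rx":0,"ry":0,"rz":0,"hand":0}]' && python3 -c "
from rig import manip
print(manip.sign_off())"
```

```text
clock: 16.28
position: [0.4924, 0.1607, 0.2957]
ee_rot: [0.0, 0.716, 0.698, 0.0]
contact_force: [0.1, 0.3, -4.7]
width: 0.015
gripper_force: 58.6
the job is handed in; nothing more can be done
None
```

I handed the job in at about 16 s, with the dish held level and still over the middle of the mat, its foot about 15 cm up, the medallion facing the customer and the ball in its middle; no verdict was shown.

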